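# Swing the green filter over the microscope lamp port and open the shutter

### The arm

A 7-joint arm with a two-finger parallel gripper is mounted at the origin on the work surface. World frame = base frame: x ahead of the robot, y to its left, z up, the work surface at z = 0. Lengths are in m, angles in degrees, forces in N, time in s.
With the tool pointing down it reaches from about 0.4 to 0.875 m from the base axis. Payload 6.5 kg.
Tool frame: the origin (TCP) lies at the very end of the fingers, on their centre line; the grasp point (between the pads) lies grasp_offset behind it (grasp_offset is the distance from the TCP to the grasp point, in m); z points along the fingers, y is the line along which they close (so a half turn about z gives the same grasp; the last joint's range is limited). The gripper opens to 85 mm and grips with 20 to 120 N. Pads are 22 mm wide; open, the fingers measure 114 mm over their backs; the gripper's body (76 mm by 85 mm) begins 54 mm behind the grasp point. The pads swing forward as they close: fully open they stand 13 mm farther back than shut.
Start: joints at [63.014, 30.733, -0.252, 88.115, 0.149, 61.152, -4.079], TCP at [0.256, -0.597, 0.231] pointing down, gripper open.
Joint ranges: [-154.64, 154.64], [-21.42, 123.67], [-72.66, 72.17], [13.99, 137.28], [-74.86, 254.86], [10.95, 109.41], [-158.01, 158.01]. Speed limits (degrees/s): [136.94, 136.94, 180, 180, 180, 180, 180].

### API

Orientations are given as a 3x3 rotation matrix whose columns are the frame's x, y, z axes.
In Python, from cell import * gives the robot as it stands.
- The arm moves only by the shell command python3 -m jog 'ROWS'. ROWS is JSON, a list of rows, each a list of 3 entries, a list of its own where there are three numbers: the shift along the tool's x, y, z in m, then the turn, a rotation vector about the tool's x, y, z in rad, then the finger opening in m, from 0 to 0.0854. A call has exactly 5 rows; each row shifts and turns the commanded pose from where the row before left it, along the tool's axes as they then stand; what a row does not reach is not made up. A row lasts 1/8 s, in which the tool goes at most 62.5 mm and 10.7 degrees, less where a joint would pass 70% of its speed; a pose out of reach is approached as far as the arm can. A call with a gripper value outside its range is refused whole. The fingers move at their own pace and stop on an object; the grip force is fixed at half the most. Time passes only in rows, so rows that do not move let the fingers close, or fill a call up. It gives the time, the measured TCP pose, the force, the opening and the grip force at its end, in the units of the state.
- get_obs(): the state, without advancing time (a new reading comes with each control period).
- camera(name): name is "scene" or "top" or "wrist"; returns a dict with "color" (400x640x3 uint8, blue, green, red), "z_map" (400x640 float32, m along the optical axis (not along the pixel's ray), 0 where there is no reading), "K" (3x3 intrinsics, pixels), "pose" (4x4, takes a point from camera to world coordinates); the wrist camera has in their place "T_tool_cam" (4x4, takes a point from camera to tool coordinates, whose origin is the TCP and whose axes are the flange's). Camera axes: x right, y up, looking along -z (the intrinsics and any distortion apply to the point x, -y, -z); pixel columns grow to the right and rows downward; lengths in m; the calibration is good to about 2 mm. The wrist camera is an equidistant fisheye: a pixel r from the principal point sees the ray r / f radians off the axis. A picture is of the moment at which its call begins: read the wrist's pose just before it.
- sign_off(): hands the job in; it is judged then, once.
The state is a dict: "time_s": time; "q": joint angles; "qd": joint speeds; "effort": joint torques, N m; "tool_pos": TCP position; "tcp_rot": TCP orientation; "contact_force": force on the tool from outside, world axes, zero at the start; "moment": the same for the moment, N m; "gripper_width": finger opening in m; "grasp_force": force on a finger pad.
Only numpy, scipy, OpenCV 4.12 (cv2) and the standard library are available. Lean on these libraries where they do the work, as an engineer would, in place of code of your own. Each camera call takes 0.05 s, during which the arm holds its last target. There are 200 camera calls.

### The job

Get the lamp ready for green light: with a fingertip, push on an arm of the four-armed filter wheel until the green filter sits centred over the light port, then let go and press the red shutter button on the white console all the way down once the wheel is still. Never press the button while the green filter is off the port. The wheel only rests on its spindle, so turn it without lifting it, pick nothing up, leave the other things where they stand, and finish with the button released and the green filter still over the port.

Things in the scene. Friction and masses are not known exactly. Their poses are not given: they have to be found in the camera images.
- unit: Filter-changer unit, fixed to the bench: white plate 265 x 230 mm, 20 mm thick. Origin on the bench directly under the wheel's axis, z up. On its +x side stands a white lamp housing 75 x 100 mm, 50 mm high, spanning x = 130 to 205 mm, with a red line on top that points along x at the light port; a black light tube 32 mm wide runs from it inwards to x = 65 mm, top 34 mm above the bench.
- rotor: Filter wheel. Origin on its axis, 50 mm above the bench; +x along the arm with the green filter, z up. Four black arms 90 degrees apart, 10 mm wide, 55 to 70 mm above the bench, run from the hub to black filter rings 40 mm in diameter (57 to 69 mm above the bench) centred 85 mm from the axis; outer radius 105 mm. Counter-clockwise from above: green, blue, amber, red.
- hub (a point): Centre of the top of the wheel's aluminium hub (40 mm in diameter), on the wheel's axis, 75 mm above the bench. The wheel turns either way, at least half a turn from any start, with light friction (about 1.5 N at 55 mm radius), and stays where it is left. It is not fastened: it can be lifted up to 30 mm on its spindle, which is not allowed.
- green_filter (a point): Centre of the green filter's glass (33 mm in diameter), on its top face, 70 mm above the bench, 85 mm from the wheel's axis. Turns with the wheel.
- port (a point): Centre of the light port, a pale round window 18 mm in diameter on top of the black light tube, 36 mm above the bench and 85 mm from the wheel's axis. The green filter must come directly above it.
- console: Shutter console, fixed: white box 100 x 100 x 45 mm with a blue stripe and the red shutter button on top. Origin at the centre of its underside.
- shutter_top (a point): Centre of the red shutter button's top face (30 mm in diameter) on the console; pressed straight down.
- shutter (a joint): Travel of the shutter button: 0 released, 0.006 m fully down. It springs back; fully down takes about 5 N.
- objective: Bystander: small aluminium objective lens, 24 mm in diameter, 40 mm high, standing loose near a robot-side corner of the unit's plate. Origin under its centre.
- oil: Bystander: small oil bottle, 22 mm in diameter, 40 mm high, standing loose near the other robot-side corner of the unit's plate. Origin under its centre.
- slide_box: Bystander: blue slide box 35 x 85 x 30 mm, loose, just beyond the console. Origin under its centre.
- dish: Bystander: white closed dish, 60 mm in diameter, 18 mm high, loose. Origin under its centre.
- jar: Bystander: jar 48 mm in diameter, 60 mm high, loose. Origin under its centre.
- reagent: Bystander: amber bottle 60 mm in diameter, 130 mm high, loose. Origin under its centre.
- beaker: Bystander: empty open beaker, 64 mm in diameter, 80 mm high, loose. Origin under its centre.
Mind the look-alikes: they are no part of the job. There is more than one size of the console; the one meant has the size given above.

How it is judged:
By the outcome, as a careful person would: the job done as asked, in the order asked, and still so for the second after the job is handed in, with the robot touching nothing.
It also fails if it takes over 51 s, if anything falls off the work surface, if the arm or the gripper's body presses on something with over 40 N, if the wrist force passes 120 N, or if a joint passes its speed limit or range.

## Working session

There is one attempt and no reset: what is moved stays moved. The work goes in short steps, Python scripts to look and compute and a shell command to move; the robot and the scene stay as the last step left them, time stands still between calls to the robot, and variables do not carry over. Pictures are saved under pics/ and viewed, at most 12 in all, crops included, and the job is handed in when it is done.

```bash
mkdir -p pics; ls; python3 - <<'E'
from cell import *
import cv2,numpy as np
for n in("scene","top"):
    c=camera(n); cv2.imwrite(f"pics/{n}.png",c["color"]); np.savez(f"{n}.npz",**c)
    print(n,c["K"].tolist(),c["pose"].round(3).tolist(),c.keys())
o=get_obs();print(o)
E
```

```text
pics
scene [[500.50837308743667, 0.0, 323.5378097772164], [0.0, 500.50837308743667, 196.55153470149378], [0.0, 0.0, 1.0]] [[-0.789, -0.485, 0.376, 1.014], [0.614, -0.641, 0.461, 0.574], [0.017, 0.595, 0.804, 1.094], [0.0, 0.0, 0.0, 1.0]] dict_keys(['color', 'z_map', 'K', 'pose'])
top [[405.64562148939285, 0.0, 318.6564268114763], [0.0, 405.64562148939285, 199.82804245384185], [0.0, 0.0, 1.0]] [[0.01, 0.995, -0.098, 0.41], [-1.0, 0.009, -0.015, -0.006], [-0.014, 0.098, 0.995, 1.413], [0.0, 0.0, 0.0, 1.0]] dict_keys(['color', 'z_map', 'K', 'pose'])
{'time_s': 0.1, 'q': array([63.0137466 , 30.77572381, -0.25373011, 88.16596323,  0.14799486,
       61.15418522, -4.07772947]), 'qd': array([-0.06565647, -0.07339605,  0.10750421, -0.13669838,  0.05400814,
       -0.00015122, -0.00039689]), 'effort': array([ 2.73315047e-03, -5.84570217e+01,  1.05219550e+00, -2.59778202e+01,
        1.26639826e-02,  4.60677475e-03, -1.70453220e-06]), 'tool_pos': array([ 0.25574121, -0.59692657,  0.23046547]), 'tcp_rot': array([[ 9.19148081e-01,  3.93911448e-01, -7.59305561e-04],
       [ 3.93912164e-01, -9.19146889e-01,  1.48466379e-03],
       [-1.13087280e-04, -1.66372557e-03, -9.99998610e-01]]), 'contact_force': array([ 0.17146288, -0.38586541, -0.33943222]), 'moment': array([-0.06083261,  0.01969822, -0.02028003]), 'grasp_force': 0.0, 'gripper_width': 0.0849706442769778}
```

View pics/top.png

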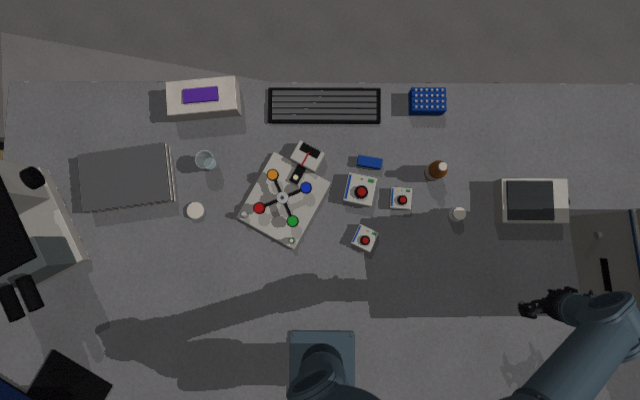

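View pics/scene.png

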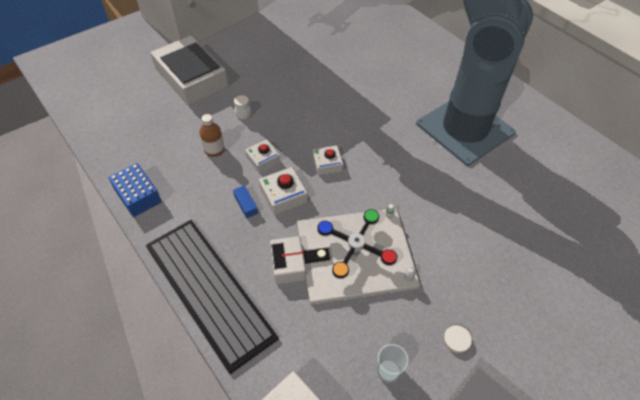

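The top view shows the hub near (282,198), green (293,221), blue (306,187), the port near (296,178), and the large console with its button near (361,191). Smaller look-alike consoles are at (402,199) and (366,239). I'll enlarge both views.

```bash
python3 - <<'E'
import cv2
a=cv2.imread("pics/top.png")[135:255,230:390]; cv2.imwrite("pics/topc.png",cv2.resize(a,None,fx=5,fy=5,interpolation=cv2.INTER_CUBIC))
a=cv2.imread("pics/scene.png")[145:305,230:430]; cv2.imwrite("pics/scenec.png",cv2.resize(a,None,fx=3.75,fy=3.75,interpolation=cv2.INTER_CUBIC))
E
```

```text
(no output)
```

View pics/topc.png

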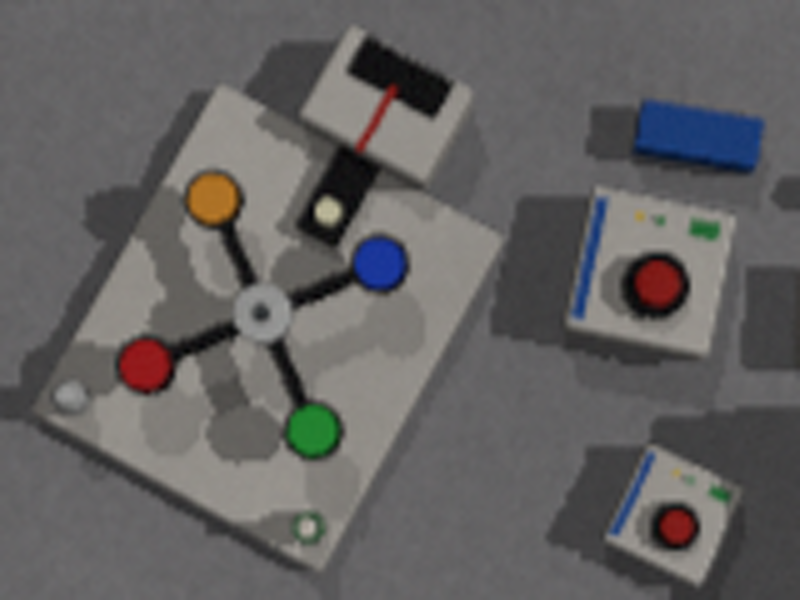

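View pics/scenec.png

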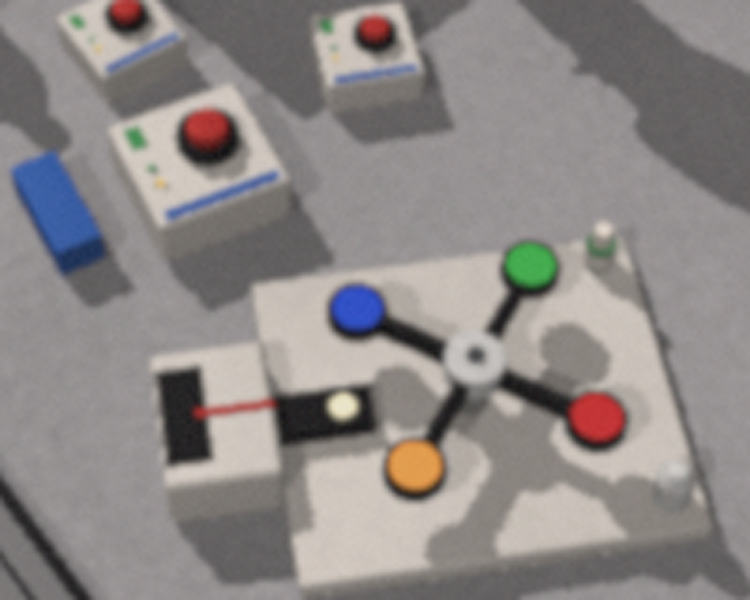

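The enlarged top crop puts the centres at: hub (262,314), green (313,430), blue (380,263), amber (213,198), red (146,364), port (328,211), button (658,284). The scene crop shows the same layout. Next I triangulate at the known heights and check against depth.

```bash
cat > h.py <<'E'
import numpy as np,cv2
def ray(c,u,v):
    K,P=c["K"],c["pose"]; d=np.array([(u-K[0,2])/K[0,0],-(v-K[1,2])/K[1,1],-1])
    return P[:3,3],P[:3,:3]@d
def atz(c,u,v,z):
    o,d=ray(c,u,v); return o+d*(z-o[2])/d[2]
def dep(c,u,v):
    o,d=ray(c,u,v); m=c["z_map"][int(round(v))-1:int(round(v))+2,int(round(u))-1:int(round(u))+2]; return o+d*np.median(m)
E
python3 - <<'E'
from h import *
T=np.load("top.npz");S=np.load("scene.npz")
t=dict(hub=(262,314,.075),green=(313,430,.07),blue=(380,263,.07),amber=(213,198,.07),red=(146,364,.07),port=(328,211,.036),button=(658,284,.06),line0=(359,150,.05),line1=(393,88,.05),oil=(308,527,.04),obj=(70,396,.04),c1=(600,186,.045),c2=(735,215,.045),c3=(706,355,.045),c4=(569,323,.045))
s=dict(hub=(474,355),green=(530,265),blue=(357,309),amber=(415,465),red=(596,418),port=(343,405),button=(208,130),oil=(602,232),obj=(675,472))
for k,(X,Y,z) in t.items():
    u,v=(X+.5)/5-.5+230,(Y+.5)/5-.5+135
    r=[atz(T,u,v,z)[:2].round(4),dep(T,u,v).round(4)]
    if k in s:
        X,Y=s[k];u,v=(X+.5)/3.75-.5+230,(Y+.5)/3.75-.5+145
        r+=[atz(S,u,v,z)[:2].round(4),dep(S,u,v).round(4)]
    print(k,*r)
E
```

```text
hub [0.549  0.1357] [0.5485 0.1352 0.0802] [0.553  0.1354] [0.5538 0.1362 0.0767]
green [0.4725 0.1009] [0.4724 0.1008 0.072 ] [0.4763 0.1023] [0.4769 0.1029 0.0713]
blue [0.5845 0.058 ] [0.5843 0.0579 0.0715] [0.5888 0.0604] [0.589  0.0606 0.0705]
amber [0.6275 0.1706] [0.6275 0.1707 0.0699] [0.6306 0.1719] [0.631  0.1723 0.071 ]
red [0.5154 0.2129] [0.5152 0.2125 0.0727] [0.5196 0.2149] [0.5197 0.215  0.0701]
port [0.6246 0.0958] [0.6242 0.0956 0.0386] [0.6275 0.0962] [0.6286 0.0976 0.039 ]
button [ 0.5731 -0.1283] [ 0.572  -0.1274  0.0698] [ 0.5759 -0.1261] [ 0.5792 -0.1208  0.0677]
line0 [0.6646 0.0743] [0.667  0.0751 0.037 ]
line1 [0.7077 0.0517] [0.707  0.0515 0.053 ]
oil [0.4085 0.1056] [0.4085 0.1037 0.0626] [0.4026 0.0978] [0.4145 0.1071 0.0605]
obj [0.4954 0.269 ] [0.4944 0.2655 0.0575] [0.4917 0.2637] [0.5015 0.2695 0.0597]
c1 [ 0.6419 -0.0902] [ 0.6423 -0.0903  0.0425]
c2 [ 0.6227 -0.182 ] [ 0.629  -0.1872  0.0043]
c3 [ 0.5269 -0.1621] [ 0.5306 -0.167   0.0014]
c4 [ 0.5478 -0.0695] [ 0.5481 -0.0696  0.0419]
```

Averaged over both cameras: hub (0.551, 0.136), green at −156°, blue at −65.5°, port at −28°. So the wheel must turn about +128° CCW. I'll push the blue arm with closed fingers, finger edge flat against it and tool +x the push direction. First I move to a point above the gap behind the blue arm.

```bash

python3 -m jog '[[[0.027,-0.026,0],[0,0,0],0],[[0.027,-0.026,0],[0,0,0],0],[[0.027,-0.026,0],[0,0,0],0],[[0.027,-0.026,0],[0,0,0],0],[[0.027,-0.026,0],[0,0,0],0]]'
python3 -m jog '[[[0.027,-0.026,0],[0,0,0],0],[[0.027,-0.026,0],[0,0,0],0],[[0.027,-0.026,0],[0,0,0],0],[[0.027,-0.026,0],[0,0,0],0],[[0.027,-0.026,0],[0,0,0],0]]'
```

```text
time_s: 0.72
tool_pos: [0.3291, -0.4234, 0.231]
tcp_rot: [[0.919, 0.394, -0.0], [0.394, -0.919, 0.001], [-0.0, -0.001, -1.0]]
contact_force: [-0.1, 0.6, -0.1]
gripper_width: -0.0
grasp_force: 0.0
time_s: 1.35
tool_pos: [0.4019, -0.2509, 0.2311]
tcp_rot: [[0.919, 0.394, -0.0], [0.394, -0.919, 0.0], [-0.0, -0.0, -1.0]]
contact_force: [0.9, -1.2, 0.1]
gripper_width: 0.0002
grasp_force: 0.0
```

```bash

python3 -m jog '[[[0.0264,-0.0251,0],[0,0,0],0],[[0.0264,-0.0251,0],[0,0,0],0],[[0.0264,-0.0251,0],[0,0,0],0],[[0.0264,-0.0251,0],[0,0,0],0],[[0.0264,-0.0251,0],[0,0,0],0]]'
python3 -m jog '[[[0.0264,-0.0251,0],[0,0,0],0],[[0.0264,-0.0251,0],[0,0,0],0],[[0.0264,-0.0251,0],[0,0,0],0],[[0.0264,-0.0251,0],[0,0,0],0],[[0.0264,-0.0251,0],[0,0,0],0]]'
python3 -m jog '[[[0,0,0],[0,0,-0.02],0],[[0,0,0.02],[0,0,0],0],[[0,0,0.03],[0,0,0],0],[[0,0,0.03],[0,0,0],0],[[0,0,0.02],[0,0,0],0]]'
python3 - <<'E'
from cell import *
from h import *
c=camera("wrist");print(c["K"].tolist(),c["T_tool_cam"].round(3).tolist());cv2.imwrite("pics/w1.png",c["color"])
E
```

```text
time_s: 1.98
tool_pos: [0.4737, -0.0837, 0.2311]
tcp_rot: [[0.919, 0.394, -0.001], [0.394, -0.919, -0.0], [-0.001, -0.0, -1.0]]
contact_force: [-0.0, -0.5, -0.5]
gripper_width: -0.0001
grasp_force: 0.0
time_s: 2.6
tool_pos: [0.5457, 0.0835, 0.231]
tcp_rot: [[0.919, 0.394, -0.001], [0.394, -0.919, -0.0], [-0.001, -0.0, -1.0]]
contact_force: [-0.1, 0.4, 0.4]
gripper_width: 0.0001
grasp_force: 0.0
time_s: 3.22
tool_pos: [0.5444, 0.0811, 0.1297]
tcp_rot: [[0.911, 0.411, -0.002], [0.411, -0.911, -0.001], [-0.003, 0.0, -1.0]]
contact_force: [0.0, 0.5, 0.7]
gripper_width: 0.0002
grasp_force: 0.0
[[309.70691628693146, 0.0, 321.3244429868005], [0.0, 309.70691628693146, 194.35514560618236], [0.0, 0.0, 1.0]] [[-0.001, 0.949, 0.316, 0.081], [1.0, 0.0, 0.001, 0.001], [0.0, 0.316, -0.949, -0.143], [0.0, 0.0, 0.0, 1.0]]
```

View pics/w1.png

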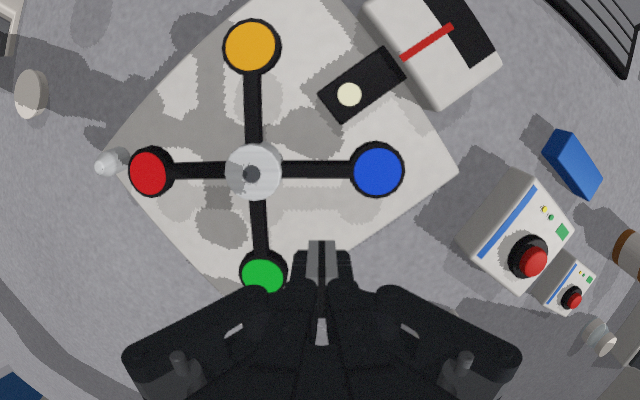

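The wrist view shows the hub at (253,171), blue (376,170), amber (251,46), red (151,171), the port (349,95), the red line from (402,60) to (453,26), and the fingertip at (322,241) in the gap behind the blue arm.

```bash
cat >> h.py <<'E'
def wz(c,o,u,v,z):
    K=c["K"];a=(u-K[0,2])/K[0,0];b=(v-K[1,2])/K[1,1];r=np.hypot(a,b);s=np.sin(r)/max(r,1e-9)
    d=np.array([a*s,-b*s,-np.cos(r)]);T=c["T_tool_cam"];R=o["tcp_rot"]
    d=R@T[:3,:3]@d;p=o["tool_pos"]+R@T[:3,3]; return p+d*(z-p[2])/d[2]
E
python3 - <<'E'
from cell import *
from h import *
o=get_obs();c=camera("wrist");print(o["tool_pos"],o["q"].round(1))
P={}
for k,u,v,z in[("hub",253,171,.075),("blue",376,170,.07),("amber",251,46,.07),("red",151,171,.07),("port",349,95,.036),("l0",402,60,.05),("l1",453,26,.05),("btn",533,263,.068)]:
    P[k]=wz(c,o,u,v,z)[:2]; d=P[k]-P["hub"];print(k,P[k].round(4),np.hypot(*d).round(4),np.degrees(np.arctan2(d[1],d[0])).round(1))
d=P["l1"]-P["l0"];print(np.degrees(np.arctan2(d[1],d[0])))
E
python3 -m jog '[[[0,0,0.025],[0,0,0],0],[[0,0,0.025],[0,0,0],0],[[0,0,0.022],[0,0,0],0],[[0,0,0],[0,0,0],0],[[0,0,0],[0,0,0],0]]'
```

```text
[0.54306948 0.08084052 0.12756146] [  0.2  30.2 -17.4 107.1  12.3  44.8 -89.5]
hub [0.5542 0.1346] 0.0 0.0
blue [0.5872 0.0597] 0.0819 -66.2
amber [0.6292 0.1683] 0.0822 24.2
red [0.521  0.2088] 0.0812 114.1
port [0.6255 0.0947] 0.0818 -29.2
l0 [0.6652 0.0726] 0.1272 -29.2
l1 [0.7091 0.0488] 0.1772 -29.0
btn [ 0.5751 -0.1195] 0.255 -85.3
-28.373089142742643
time_s: 3.95
tool_pos: [0.5464, 0.0825, 0.0605]
tcp_rot: [[0.911, 0.412, 0.002], [0.412, -0.911, 0.0], [0.001, 0.001, -1.0]]
contact_force: [1.1, 0.2, 0.2]
gripper_width: 0.0001
grasp_force: 0.0
```

```bash

python3 -m jog '[[[0.0045,0,0],[0,0,0],0],[[0.0045,0,0],[0,0,0],0],[[0.0025,0,0],[0,0,0],0],[[0,0,0],[0,0,0],0],[[0.004,0.0012,0],[0,0,-0.0873],0]]'
python3 -m jog '[[[0.004,0.0012,0],[0,0,-0.0873],0],[[0.004,0.0012,0],[0,0,-0.0873],0],[[0.004,0.0012,0],[0,0,-0.0873],0],[[0.004,0.0012,0],[0,0,-0.0873],0],[[0,0,0],[0,0,0],0]]'
python3 - <<'E'
from cell import *
from h import *
c=camera("wrist");cv2.imwrite("pics/w2.png",c["color"])
o=get_obs();d=o["tool_pos"][:2]-[.552,.135];x=o["tcp_rot"][:2,0];y=o["tcp_rot"][:2,1];print(d@y,d@x,np.degrees(np.arctan2(y[1],y[0])),o["q"].round(1))
E
```

```text
time_s: 4.58
tool_pos: [0.5593, 0.0876, 0.0591]
tcp_rot: [[0.871, 0.492, -0.002], [0.492, -0.871, -0.001], [-0.002, -0.0, -1.0]]
contact_force: [-2.7, 0.5, -0.3]
gripper_width: 0.0
grasp_force: 0.7
time_s: 5.2
tool_pos: [0.5757, 0.0932, 0.0591]
tcp_rot: [[0.652, 0.758, -0.001], [0.758, -0.652, -0.0], [-0.001, -0.0, -1.0]]
contact_force: [0.0, -0.8, 0.1]
gripper_width: 0.0
grasp_force: 0.2
0.04511998447723464 -0.016186234070531935 -40.76783769851396 [  2.2  39.6 -21.5 103.5  21.   40.8 -71.6]
```

View pics/w2.png

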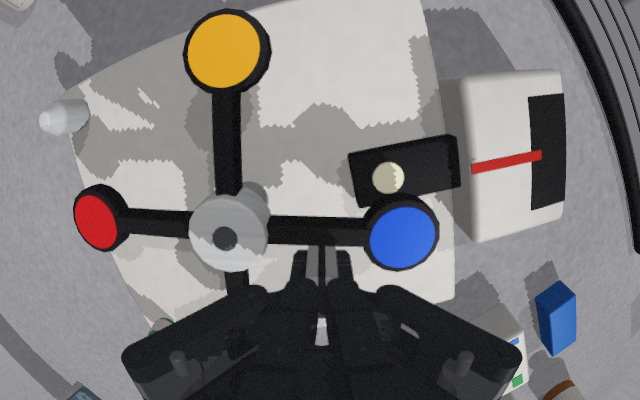

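The push works: in the wrist view blue (402,234) sits just ahead of the fingertip (322,250), and the wheel has turned about 22°. I continue.

```bash

python3 -m jog '[[[0.004,0.0012,0],[0,0,-0.0873],0],[[0.004,0.0012,0],[0,0,-0.0873],0],[[0.004,0.0012,0],[0,0,-0.0873],0],[[0.004,0.0012,0],[0,0,-0.0873],0],[[0.004,0.0012,0],[0,0,-0.0873],0]]'
python3 -m jog '[[[0.004,0.0012,0],[0,0,-0.0873],0],[[0.004,0.0012,0],[0,0,-0.0873],0],[[0.004,0.0012,0],[0,0,-0.0873],0],[[0.004,0.0012,0],[0,0,-0.0873],0],[[0.004,0.0012,0],[0,0,-0.0873],0]]'
python3 - <<'E'
from cell import *
from h import *
o=get_obs();d=o["tool_pos"][:2]-[.552,.135];x=o["tcp_rot"][:2,0];y=o["tcp_rot"][:2,1];print(d@y,d@x,np.degrees(np.arctan2(y[1],y[0])),o["q"].round(1))
E
```

```text
time_s: 5.88
tool_pos: [0.5912, 0.1066, 0.0592]
tcp_rot: [[0.269, 0.963, 0.0], [0.963, -0.269, -0.001], [-0.001, 0.001, -1.0]]
contact_force: [1.3, -2.4, -0.6]
gripper_width: 0.0003
grasp_force: 0.9
time_s: 6.5
tool_pos: [0.5995, 0.126, 0.0593]
tcp_rot: [[-0.163, 0.987, 0.001], [0.987, 0.163, -0.001], [-0.001, 0.001, -1.0]]
contact_force: [2.6, -1.3, -0.6]
gripper_width: 0.0001
grasp_force: 0.9
0.0454292337498571 -0.016653825513458034 9.39036913595381 [  7.2  44.5 -33.2  98.5  32.   46.7 -31.6]
```

```bash

python3 -m jog '[[[0.004,0.0012,0],[0,0,-0.0873],0],[[0.004,0.0012,0],[0,0,-0.0873],0],[[0.004,0.0012,0],[0,0,-0.0873],0],[[0.004,0.0012,0],[0,0,-0.0873],0],[[0.004,0.0012,0],[0,0,-0.0873],0]]'
python3 -m jog '[[[0.004,0.0012,0],[0,0,-0.0873],0],[[0.004,0.0012,0],[0,0,-0.0873],0],[[0.004,0.0012,0],[0,0,-0.0873],0],[[0.004,0.0012,0],[0,0,-0.0873],0],[[0,0,0],[0,0,0],0]]'
python3 - <<'E'
from cell import *
from h import *
o=get_obs();d=o["tool_pos"][:2]-[.552,.135];x=o["tcp_rot"][:2,0];y=o["tcp_rot"][:2,1];print(d@y,d@x,np.degrees(np.arctan2(y[1],y[0])),o["q"].round(1),o["time_s"])
c=camera("wrist");cv2.imwrite("pics/w3.png",c["color"])
E
```

```text
time_s: 7.12
tool_pos: [0.5988, 0.1472, 0.0594]
tcp_rot: [[-0.565, 0.825, 0.002], [0.825, 0.565, -0.0], [-0.001, 0.001, -1.0]]
contact_force: [2.1, -1.0, -1.4]
gripper_width: -0.0003
grasp_force: 0.9
time_s: 7.75
tool_pos: [0.591, 0.1628, 0.0594]
tcp_rot: [[-0.812, 0.584, 0.0], [0.584, 0.812, 0.0], [-0.0, 0.001, -1.0]]
contact_force: [0.0, -0.2, 0.4]
gripper_width: 0.0
grasp_force: 0.2
0.04538122180165386 -0.015456963024542747 54.28903477422485 [ 10.   47.9 -43.1  98.   40.8  50.9   3.6] 7.75
```

View pics/w3.png

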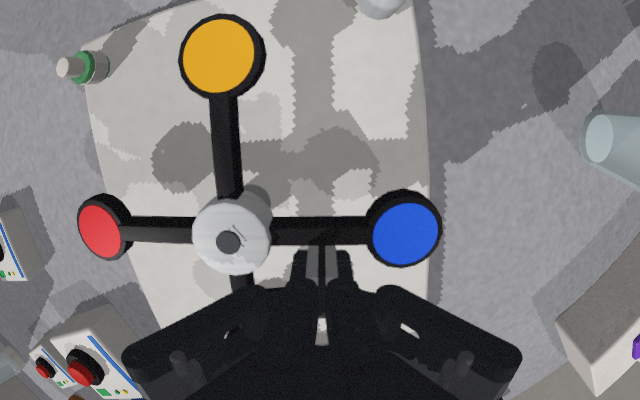

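The wheel has followed: blue (404,228), red (101,228), amber (220,56) in the wrist view. I'll compute the wheel angle and segment the filters in the fixed cameras too.

```bash
cat > meas.py <<'E'
from cell import *
from h import *
from scipy.optimize import least_squares
HUE=dict(green=(50,75,-156.),blue=(105,125,-66.),amber=(10,22,24.),red=(0,6,114.))
def blobs(c,roi):
    h=cv2.cvtColor(c["color"],cv2.COLOR_BGR2HSV);out={}
    for k,(a,b,_) in HUE.items():
        m=cv2.inRange(h,(a,120,60),(b,255,255))
        if k=="red": m|=cv2.inRange(h,(174,120,60),(180,255,255))
        M=np.zeros_like(m);M[roi[1]:roi[3],roi[0]:roi[2]]=m[roi[1]:roi[3],roi[0]:roi[2]]
        n,l,s,ce=cv2.connectedComponentsWithStats(M)
        if n>1:
            i=1+s[1:,4].argmax()
            if s[i,4]>15: out[k]=(ce[i],s[i,4])
    return out
def port(c,u,v,w=7):
    g=c["color"].astype(int).min(2)[v-w:v+w+1,u-w:u+w+1];m=np.uint8(g>120)*255
    n,l,s,ce=cv2.connectedComponentsWithStats(m);i=1+s[1:,4].argmax();return ce[i]+[u-w,v-w]
E
python3 - <<'E'
from meas import *
o=get_obs();c=camera("wrist")
P={k:wz(c,o,u,v,.07)[:2] for k,u,v in[("blue",404,228),("red",101,228),("amber",220,56)]}
d=P["blue"]-P["red"];print(P,np.degrees(np.arctan2(d[1],d[0])))
for n,roi,off in(("top",(240,160,330,240),None),("scene",(305,195,400,285),None)):
    c0=np.load(n+".npz")
    for lab,cc in(("before",c0),("now",camera(n))):
        b=blobs(cc,roi);Q={k:atz(cc,*v[0],.07)[:2] for k,v in b.items()}
        print(n,lab,{k:(Q[k].round(4).tolist(),int(b[k][1])) for k in b})
    u,v=((295,177) if n=="top" else (321,253)); pp=port(c0,u,v);print("port",pp,atz(c0,*pp,.036).round(4))
    if n=="scene": cv2.imwrite("pics/s2.png",cc["color"])
E
```

```text
{'blue': array([0.59824681, 0.20587315]), 'red': array([0.5037211 , 0.06925691]), 'amber': array([0.48458605, 0.1849303 ])} 55.32037242910166
top before {'green': ([0.4724, 0.1011], 84), 'blue': ([0.5838, 0.0584], 85), 'amber': ([0.6268, 0.1706], 86), 'red': ([0.5149, 0.2138], 87)}
top now {'green': ([0.6274, 0.0827], 35), 'amber': ([0.4798, 0.1844], 92)}
port [295.  176.5] [0.6256 0.0965 0.036 ]
scene before {'green': ([0.4769, 0.103], 125), 'blue': ([0.5893, 0.0607], 138), 'amber': ([0.6316, 0.1726], 173), 'red': ([0.5196, 0.2148], 164)}
scene now {'green': ([0.6233, 0.0897], 139), 'blue': ([0.6021, 0.2073], 178), 'amber': ([0.4851, 0.1863], 155)}
port [320.6097561  250.07317073] [0.624  0.0898 0.036 ]
```

Wheel: green at about −35°, port at about −28°. I push another 5.5° gently, back off, rise, and check from overhead.

```bash

python3 -m jog '[[[0.0012,0.0003,0],[0,0,-0.024],0],[[0.0012,0.0003,0],[0,0,-0.024],0],[[0.0012,0.0003,0],[0,0,-0.024],0],[[0.0012,0.0003,0],[0,0,-0.024],0],[[0,0,0],[0,0,0],0]]'
python3 -m jog '[[[0,0,0],[0,0,0],0],[[-0.005,0,0],[0,0,0],0],[[-0.008,0,0],[0,0,0],0],[[0,0,0],[0,0,0],0],[[0,0,-0.02],[0,0,0],0]]'
python3 -m jog '[[[0,0,-0.03],[0,0,0],0],[[-0.01,-0.02,-0.04],[0,0,0],0],[[-0.02,-0.02,-0.04],[0,0,0],0],[[-0.02,-0.005,-0.02],[0,0,0],0],[[0,0,0],[0,0,0],0]]'
python3 - <<'E'
from meas import *
o=get_obs();c=camera("wrist");print(o["tool_pos"],o["time_s"],c["pose"] if "pose" in c else "")
np.savez("w4.npz",**c,tool_pos=o["tool_pos"],tcp_rot=o["tcp_rot"]);cv2.imwrite("pics/w4.png",c["color"])
cc=camera("scene");b=blobs(cc,(305,195,400,285));h=np.array([.5543,.1378])
for k in b:
    d=atz(cc,*b[k][0],.07)[:2]-h;print(k,d.round(4),np.degrees(np.arctan2(d[1],d[0])),b[k][1])
E
```

```text
time_s: 8.57
tool_pos: [0.5874, 0.1663, 0.0593]
tcp_rot: [[-0.865, 0.501, -0.0], [0.501, 0.865, 0.0], [0.0, 0.0, -1.0]]
contact_force: [1.6, 0.4, -0.6]
gripper_width: 0.0003
grasp_force: 0.8
time_s: 9.2
tool_pos: [0.5975, 0.1592, 0.0786]
tcp_rot: [[-0.865, 0.502, -0.003], [0.502, 0.865, -0.001], [0.002, -0.002, -1.0]]
contact_force: [0.1, 0.2, -0.5]
gripper_width: -0.0002
grasp_force: 0.0
time_s: 9.82
tool_pos: [0.6212, 0.0948, 0.2119]
tcp_rot: [[-0.864, 0.504, 0.004], [0.504, 0.864, 0.0], [-0.004, 0.003, -1.0]]
contact_force: [0.1, 0.1, -0.6]
gripper_width: -0.0001
grasp_force: 0.0
[0.6212056  0.0948057  0.21194053] 9.825 
green [ 0.0742 -0.0399] -28.249924516783597 144
blue [0.0397 0.0742] 61.86700342552751 179
amber [-0.0742  0.0407] 151.2576342437967 152
red [-0.0409 -0.0743] -118.79792399206731 139
```

View pics/w4.png

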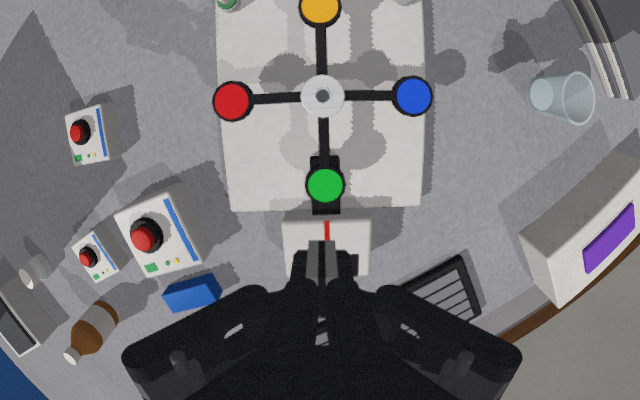

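The wheel measures about −28.5°, close to the port. Here the hub is at (322,96), green at (325,185), and the tube and red line run below green at x≈326, so it looks collinear. I'll check with an enlarged crop.

```bash
python3 - <<'E'
import cv2
a=cv2.imread("pics/w4.png")[75:250,225:425]; cv2.imwrite("pics/w4c.png",cv2.resize(a,None,fx=3.4,fy=3.4,interpolation=cv2.INTER_CUBIC))
E
```

```text
(no output)
```

View pics/w4c.png

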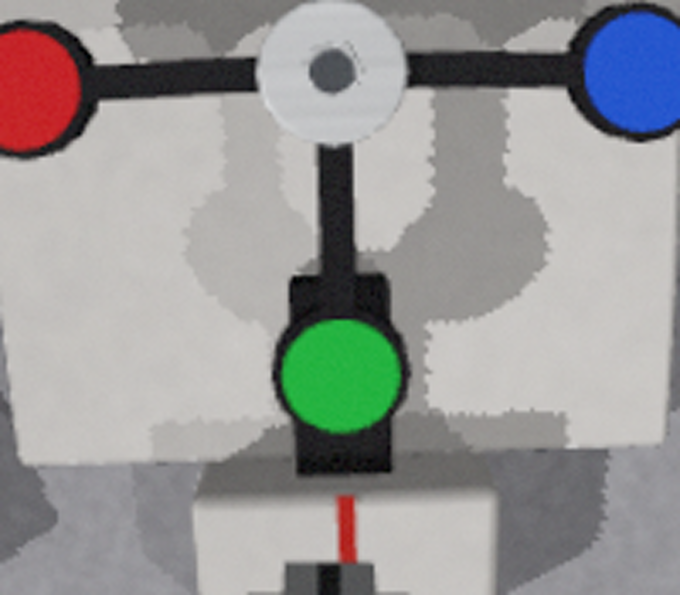

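In the crop the hub is at (332,71) and green at (341,376). The red line runs (345,497) to (348,560). The tube centreline goes from (339,278) to (344,470).

```bash
python3 - <<'E'
from h import *
c=np.load("w4.npz");P={}
for k,X,Y,z in[("hub",332,71,.075),("green",341,376,.07),("red",22,89,.07),("blue",640,72,.07),("l0",345,497,.05),("l1",348,560,.05),("t0",339,278,.034),("t1",344,470,.034),("pl",22,464,.02),("pr",664,442,.02)]:
    P[k]=wz(c,c,(X+.5)/3.4-.5+225,(Y+.5)/3.4-.5+75,z)[:2]
    d=P[k]-P["hub"];print(k,P[k].round(4),np.hypot(*d).round(4),np.degrees(np.arctan2(d[1],d[0])).round(2))
for a,b in(("t0","t1"),("t0","l1"),("l0","l1"),("pr","pl"),("red","blue")):
    d=P[b]-P[a];print(a,b,np.degrees(np.arctan2(d[1],d[0])).round(2),np.hypot(*d).round(4))
T=np.load("top.npz")
q=[atz(T,(X+.5)/5-.5+230,(Y+.5)/5-.5+135,.02)[:2] for X,Y in((222,85),(503,236),(320,570),(37,412))]
for i in range(4):
    d=q[i-3]-q[i];print(np.hypot(*d).round(4),np.degrees(np.arctan2(d[1],d[0])).round(2))
E
```

```text
hub [0.5531 0.1356] 0.0 0.0
green [0.6278 0.095 ] 0.0851 -28.53
red [0.5124 0.0612] 0.0848 -118.66
blue [0.5936 0.2096] 0.0844 61.31
l0 [0.6683 0.0733] 0.131 -28.4
l1 [0.6881 0.063 ] 0.1533 -28.26
t0 [0.6097 0.1054] 0.0642 -28.11
t1 [0.6659 0.0746] 0.1283 -28.39
pl [ 0.6124 -0.0248] 0.171 -69.72
pr [0.7195 0.1742] 0.1708 13.05
t0 t1 -28.67 0.0641
t0 l1 -28.37 0.0891
l0 l1 -27.46 0.0223
pr pl -118.29 0.226
red blue 61.32 0.1691
0.2235 -118.02
0.262 151.95
0.2238 61.7
0.2609 -28.11
```

Green sits at −28.5° against the port axis at −28.4°, about 0.3 mm off, so it is centred. Now I go to the console.

```bash

python3 -m jog '[[[-0.007,-0.0212,0],[0,0,0],0],[[-0.007,-0.0212,0],[0,0,0],0],[[-0.007,-0.0212,0],[0,0,0],0],[[-0.007,-0.0212,0],[0,0,0],0],[[-0.007,-0.0212,0],[0,0,0],0]]'
python3 -m jog '[[[-0.007,-0.0212,0.01],[0,0,0],0],[[-0.007,-0.0212,0.015],[0,0,0],0],[[-0.007,-0.0212,0.015],[0,0,0],0],[[-0.007,-0.0212,0.015],[0,0,0],0],[[-0.007,-0.0212,0.015],[0,0,0],0]]'
python3 -m jog '[[[0,0,0],[0,0,0],0],[[0,0,0],[0,0,0],0],[[0,0,0],[0,0,0],0],[[0,0,0],[0,0,0],0],[[0,0,0],[0,0,0],0]]'
python3 - <<'E'
from meas import *
o=get_obs();c=camera("wrist");print(o["tool_pos"],o["time_s"])
np.savez("w5.npz",**c,tool_pos=o["tool_pos"],tcp_rot=o["tcp_rot"]);cv2.imwrite("pics/w5.png",c["color"])
E
```

```text
time_s: 10.55
tool_pos: [0.5949, -0.0126, 0.2082]
tcp_rot: [[-0.866, 0.499, -0.003], [0.499, 0.866, 0.001], [0.003, -0.001, -1.0]]
contact_force: [-0.4, 0.3, -0.9]
gripper_width: 0.0001
grasp_force: 0.0
time_s: 11.18
tool_pos: [0.5731, -0.1243, 0.138]
tcp_rot: [[-0.865, 0.502, -0.0], [0.502, 0.865, 0.0], [0.0, -0.0, -1.0]]
contact_force: [0.7, -0.5, 0.6]
gripper_width: -0.0
grasp_force: 0.0
time_s: 11.8
tool_pos: [0.5739, -0.1225, 0.1396]
tcp_rot: [[-0.865, 0.501, 0.0], [0.501, 0.865, -0.0], [-0.0, 0.0, -1.0]]
contact_force: [-0.1, 0.3, -0.8]
gripper_width: 0.0002
grasp_force: 0.0
[ 0.57386424 -0.12245928  0.13955776] 11.8
```

View pics/w5.png

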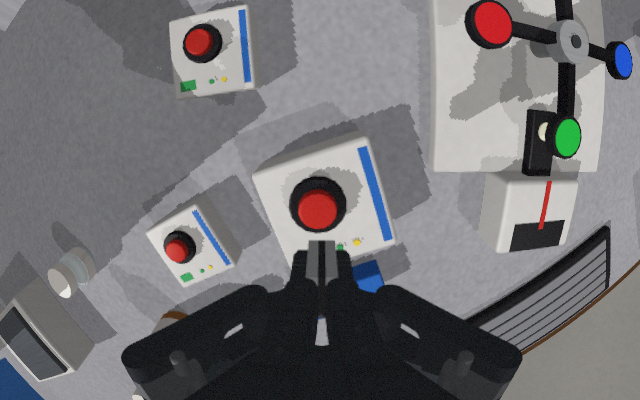

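The wrist view shows the large console below, with the button's top face at (318,211) just ahead of the fingertip at (322,241). I triangulate it from three views.

```bash
python3 - <<'E'
from h import *
T=np.load("top.npz");S=np.load("scene.npz");w=np.load("w5.npz")
R=[ray(T,(658.5)/5-.5+230,284.5/5-.5+135),ray(S,208.5/3.75-.5+230,130.5/3.75-.5+145)]
a,b=wz(w,w,318,211,.2),wz(w,w,318,211,0);R.append((a,b-a))
A=0;B=0
for o,d in R:
    d=d/np.linalg.norm(d);M=np.eye(3)-np.outer(d,d);A=A+M;B=B+M@o
p=np.linalg.solve(A,B);print(p)
for o,d in R:
    for z in(.06,.066,.07):print(z,(o+d*(z-o[2])/d[2])[:2].round(4))
e=p-w["tool_pos"];print("tool shift",w["tcp_rot"].T@e)
m=w["z_map"][205:217,312:325];print("depth",np.median(m), "z",[ (np.array(wz(w,w,318,211,z))).round(3).tolist() for z in (.06,.07)])
E
```

```text
[ 0.57569548 -0.12779096  0.05992581]
0.06 [ 0.5731 -0.1283]
0.066 [ 0.5724 -0.1278]
0.07 [ 0.5719 -0.1274]
0.06 [ 0.5759 -0.1261]
0.066 [ 0.5785 -0.122 ]
0.07 [ 0.5802 -0.1193]
0.06 [ 0.5786 -0.1286]
0.066 [ 0.5766 -0.1273]
0.07 [ 0.5753 -0.1265]
tool shift [-0.00422306 -0.00371032  0.07963308]
depth 0.2310434 z [[0.579, -0.129, 0.06], [0.575, -0.127, 0.07]]
```

```bash

python3 -m jog '[[[-0.0039,-0.0035,0],[0,0,0],0],[[0,0,0.02],[0,0,0],0],[[0,0,0.025],[0,0,0],0],[[0,0,0.02],[0,0,0],0],[[0,0,0],[0,0,0],0]]'
python3 -m jog '[[[0,0,0.001],[0,0,0],0],[[0,0,0.001],[0,0,0],0],[[0,0,0.001],[0,0,0],0],[[0,0,0.001],[0,0,0],0],[[0,0,0],[0,0,0],0]]'
python3 -m jog '[[[0,0,0.001],[0,0,0],0],[[0,0,0.001],[0,0,0],0],[[0,0,0.001],[0,0,0],0],[[0,0,0],[0,0,0],0],[[0,0,0],[0,0,0],0]]'
```

```text
time_s: 12.48
tool_pos: [0.5737, -0.1276, 0.0721]
tcp_rot: [[-0.865, 0.501, -0.004], [0.501, 0.865, 0.001], [0.004, -0.001, -1.0]]
contact_force: [-0.3, 0.2, 0.2]
gripper_width: 0.0001
grasp_force: 0.0
time_s: 13.1
tool_pos: [0.5753, -0.1279, 0.0703]
tcp_rot: [[-0.865, 0.502, 0.0], [0.502, 0.865, -0.0], [-0.0, -0.0, -1.0]]
contact_force: [0.1, 0.4, 0.2]
gripper_width: 0.0003
grasp_force: 0.0
time_s: 13.72
tool_pos: [0.5752, -0.1279, 0.0673]
tcp_rot: [[-0.865, 0.502, -0.0], [0.502, 0.865, 0.0], [0.0, -0.0, -1.0]]
contact_force: [-0.5, -0.2, -1.2]
gripper_width: 0.0003
grasp_force: 0.0
```

```bash

python3 -m jog '[[[0,0,0.001],[0,0,0],0],[[0,0,0.001],[0,0,0],0],[[0,0,0.001],[0,0,0],0],[[0,0,0],[0,0,0],0],[[0,0,0],[0,0,0],0]]'
python3 -m jog '[[[0,0,0.001],[0,0,0],0],[[0,0,0.001],[0,0,0],0],[[0,0,0.001],[0,0,0],0],[[0,0,0],[0,0,0],0],[[0,0,0],[0,0,0],0]]'
```

```text
time_s: 14.35
tool_pos: [0.5753, -0.1278, 0.0644]
tcp_rot: [[-0.865, 0.502, 0.0], [0.502, 0.865, -0.0], [-0.0, 0.0, -1.0]]
contact_force: [-1.1, -0.5, 2.9]
gripper_width: -0.0001
grasp_force: 1.5
time_s: 14.98
tool_pos: [0.5753, -0.1278, 0.0613]
tcp_rot: [[-0.865, 0.502, 0.0], [0.502, 0.865, -0.0], [-0.0, -0.0, -1.0]]
contact_force: [-1.1, 0.6, 4.8]
gripper_width: 0.0001
grasp_force: 2.3
```

```bash

python3 -m jog '[[[0,0,0.001],[0,0,0],0],[[0,0,0],[0,0,0],0],[[0,0,0],[0,0,0],0],[[0,0,0],[0,0,0],0],[[0,0,0],[0,0,0],0]]' | egrep 'pos|contact'
python3 -m jog '[[[0,0,0.0007],[0,0,0],0],[[0,0,0],[0,0,0],0],[[0,0,0],[0,0,0],0],[[0,0,0],[0,0,0],0],[[0,0,0],[0,0,0],0]]'| egrep 'pos|contact'
```

```text
tool_pos: [0.5754, -0.1278, 0.061]
contact_force: [-4.4, 0.2, 10.6]
tool_pos: [0.5754, -0.1278, 0.0609]
contact_force: [-6.3, -1.2, 16.6]
```

The button is hard against its stop: the TCP has halted at z=0.061 and the force climbs to 16.6 N. I release it and retreat straight up.

```bash

python3 -m jog '[[[0,0,-0.003],[0,0,0],0],[[0,0,-0.01],[0,0,0],0],[[0,0,-0.03],[0,0,0],0],[[0,0,-0.04],[0,0,0],0],[[0,0,-0.04],[0,0,0],0]]'
python3 -m jog '[[[0,0,0],[0,0,0],0],[[0,0,0],[0,0,0],0],[[0,0,0],[0,0,0],0],[[0,0,0],[0,0,0],0],[[0,0,0],[0,0,0],0]]'
python3 - <<'E'
from meas import *
cc=camera("scene");b=blobs(cc,(305,195,400,285));h=np.array([.5543,.1378])
for k in b:
    d=atz(cc,*b[k][0],.07)[:2]-h;print(k,np.degrees(np.arctan2(d[1],d[0])).round(2),b[k][1])
cv2.imwrite("pics/end.png",cc["color"])
E
```

```text
time_s: 16.85
tool_pos: [0.5749, -0.1278, 0.1836]
tcp_rot: [[-0.865, 0.502, -0.001], [0.502, 0.865, 0.0], [0.001, -0.0, -1.0]]
contact_force: [0.6, -0.1, -0.5]
gripper_width: -0.0
grasp_force: 0.0
time_s: 17.48
tool_pos: [0.575, -0.1277, 0.1821]
tcp_rot: [[-0.865, 0.502, -0.001], [0.502, 0.865, 0.0], [0.001, -0.0, -1.0]]
contact_force: [-0.3, 0.0, -0.4]
gripper_width: 0.0001
grasp_force: 0.0
green -28.33 144
blue 61.74 181
amber 151.26 151
red -118.62 138
```

View pics/end.png

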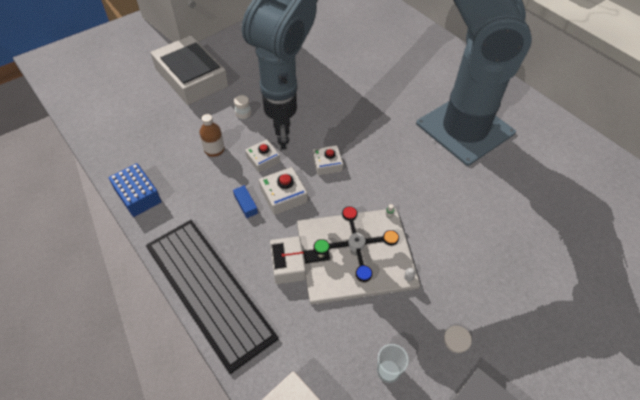

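The final view shows green at (321,246) in line with the red line and over the tube. The button at (285,181) is released, the bystanders stand where they were, and the gripper is clear.

```bash
python3 -c "
from cell import *
print(sign_off())"
```

```text
the job is handed in; nothing more can be done
None
```

The green filter sits over the light port (measured within about 0.5 mm), the red shutter button was pressed to its stop and released with the wheel still, no other object was visibly moved, and the job was handed in at about 17.5 s.

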